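Put away the plug gauges and sort the checked bushes

TASK

The bore check is finished, so clear the bench: snap every plug gauge down into the gauge rack's spring clips - thick-handled ones in wide clips, thin-handled ones in narrow clips, one to a station, each fully home in both its clips with the long GO pin on the rack's far side (away from the robot). Sort the checked bushes as well: every flanged steel bush into the rectangular bin, every plain brass bush into the round dish. Leave the caliper and everything else where it lies; gauges and bushes vary in number and one may get knocked or slip while you work, so check before you finish.

Things in the scene. Friction and masses are not known exactly. Their poses are not given: they have to be found in the camera images.
- rack: gauge rack fixed to the bench: wooden board 112 x 240 x 10 mm, two aluminium rails, each with a row of five upward-opening spring clips; about 73 mm high. Origin under the board's centre; x along clipped gauges, front to far side; y along the rows. Rows at x = +-28 mm, clips 8 mm wide; between the rails (44 mm apart) it is open down to the board
- clip_1 (a point): station 1 (rack y = 92 mm): a pair of wide clips, one per row, for a 20 mm handle. Point on a seated gauge's axis, midway between its clips, 56 mm above the bench; axes as the rack's. Mouth 26 mm wide, 16 mm above this point; the jaws spring apart as the handle is pressed straight down (12 to 20 N a pair) and close over it as it meets the saddle
- clip_2 (a point): station 2 (rack y = 44 mm): a pair of wide clips, one per row, for a 20 mm handle. Point on a seated gauge's axis, midway between its clips, 56 mm above the bench; axes as the rack's. Mouth 26 mm wide, 16 mm above this point; the jaws spring apart as the handle is pressed straight down (12 to 20 N a pair) and close over it as it meets the saddle
- clip_3 (a point): station 3 (rack y = -2 mm): a pair of narrow clips, one per row, for a 12 mm handle. Point on a seated gauge's axis, midway between its clips, 56 mm above the bench; axes as the rack's. Mouth 19 mm wide, 12 mm above this point; the jaws spring apart as the handle is pressed straight down (12 to 20 N a pair) and close over it as it meets the saddle
- clip_4 (a point): station 4 (rack y = -46 mm): a pair of narrow clips, one per row, for a 12 mm handle. Point on a seated gauge's axis, midway between its clips, 56 mm above the bench; axes as the rack's. Mouth 19 mm wide, 12 mm above this point; the jaws spring apart as the handle is pressed straight down (12 to 20 N a pair) and close over it as it meets the saddle
- clip_5 (a point): station 5 (rack y = -90 mm): a pair of narrow clips, one per row, for a 12 mm handle. Point on a seated gauge's axis, midway between its clips, 56 mm above the bench; axes as the rack's. Mouth 19 mm wide, 12 mm above this point; the jaws spring apart as the handle is pressed straight down (12 to 20 N a pair) and close over it as it meets the saddle
- thick_1: thick double-ended plug gauge: grooved aluminium handle 20 mm diameter, 76 mm long, between two dark hex nuts (28 mm across flats, 8 mm long); long GO pin (20 mm, diameter 16 mm) beyond one nut, short NO-GO pin (8 mm) beyond the other; 90 g. Origin on the axis at mid-handle; own x along the axis to the GO pin. Lies on its nuts' flats, axis 14 mm up. May be absent.
- thick_1_go (a point): end of the long GO pin of thick_1, on the axis 66 mm from its origin
- thick_2: thick double-ended plug gauge: grooved aluminium handle 20 mm diameter, 76 mm long, between two dark hex nuts (28 mm across flats, 8 mm long); long GO pin (20 mm, diameter 16 mm) beyond one nut, short NO-GO pin (8 mm) beyond the other; 90 g. Origin on the axis at mid-handle; own x along the axis to the GO pin. Lies on its nuts' flats, axis 14 mm up. May be absent.
- thick_2_go (a point): end of the long GO pin of thick_2, on the axis 66 mm from its origin
- thin_1: thin double-ended plug gauge: grooved aluminium handle 12 mm diameter, 76 mm long, between two dark hex nuts (18 mm across flats, 8 mm long); long GO pin (20 mm, diameter 9 mm) beyond one nut, short NO-GO pin (8 mm) beyond the other; 50 g. Origin on the axis at mid-handle; own x along the axis to the GO pin. Lies on its nuts' flats, axis 9 mm up. May be absent.
- thin_1_go (a point): end of the long GO pin of thin_1, on the axis 66 mm from its origin
- thin_2: thin double-ended plug gauge: grooved aluminium handle 12 mm diameter, 76 mm long, between two dark hex nuts (18 mm across flats, 8 mm long); long GO pin (20 mm, diameter 9 mm) beyond one nut, short NO-GO pin (8 mm) beyond the other; 50 g. Origin on the axis at mid-handle; own x along the axis to the GO pin. Lies on its nuts' flats, axis 9 mm up. May be absent.
- thin_2_go (a point): end of the long GO pin of thin_2, on the axis 66 mm from its origin
- thin_3: thin double-ended plug gauge: grooved aluminium handle 12 mm diameter, 76 mm long, between two dark hex nuts (18 mm across flats, 8 mm long); long GO pin (20 mm, diameter 9 mm) beyond one nut, short NO-GO pin (8 mm) beyond the other; 50 g. Origin on the axis at mid-handle; own x along the axis to the GO pin. Lies on its nuts' flats, axis 9 mm up. May be absent.
- thin_3_go (a point): end of the long GO pin of thin_3, on the axis 66 mm from its origin
- flanged_1: turned steel bush with a flange: flange 40 mm diameter, 15 mm high, then a 28 mm neck up to 32 mm; bored through; 120 g. Origin under the centre of its flange, z along its bore; it starts standing on the flange. May be absent.
- flanged_2: turned steel bush with a flange: flange 40 mm diameter, 15 mm high, then a 28 mm neck up to 32 mm; bored through; 120 g. Origin under the centre of its flange, z along its bore; it starts standing on the flange. May be absent.
- plain_1: plain turned brass bush, 32 mm diameter, 19 mm high, bored through; 80 g. Origin under its centre, z along its bore; it starts standing. May be absent.
- plain_2: plain turned brass bush, 32 mm diameter, 19 mm high, bored through; 80 g. Origin under its centre, z along its bore; it starts standing. May be absent.
- bin: grey rectangular stacking bin, 150 (x) x 120 (y) x 55 mm outside, walls 3.5 mm, floor 4 mm, its front wall (towards -x) only 28 mm high; fixed to the bench. Origin under its centre
- dish: round steel parts dish, 134 mm across the rim, 112 mm at the foot, 30 mm high, wall 2.5 mm, floor 4 mm; fixed to the bench. Origin under its centre
- caliper: digital caliper, 58 x 215 x 12 mm, lying on the bench behind the gauges and bushes: a bystander. Origin under its middle, y along its beam

How it is judged:
At the end, for the whole second after the job is handed in: Gauges: seated in a station of their size (origin within 9 mm along, 4 mm across, 3 mm in height of its point), GO end over 50 mm to the rack's +x. Flanged bushes: origin inside the bin, below 55 mm. Plain bushes: origin within 60 mm of the dish's centre, below 40 mm. All at rest (((x of thick_1 in the frame of clip_1 between -0.009 and 0.009 m and y of thick_1 in the frame of clip_1 between -0.004 and 0.004 m and z of thick_1 in the frame of clip_1 between -0.003 and 0.003 m and x of thick_1_go in the frame of clip_1 above 0.05 m and linear speed of thick_1 below 0.03 m/s) or (x of thick_1 in the frame of clip_2 between -0.009 and 0.009 m and y of thick_1 in the frame of clip_2 between -0.004 and 0.004 m and z of thick_1 in the frame of clip_2 between -0.003 and 0.003 m and x of thick_1_go in the frame of clip_2 above 0.05 m and linear speed of thick_1 below 0.03 m/s)) and ((x of thick_2 in the frame of clip_1 between -0.009 and 0.009 m and y of thick_2 in the frame of clip_1 between -0.004 and 0.004 m and z of thick_2 in the frame of clip_1 between -0.003 and 0.003 m and x of thick_2_go in the frame of clip_1 above 0.05 m and linear speed of thick_2 below 0.03 m/s) or (x of thick_2 in the frame of clip_2 between -0.009 and 0.009 m and y of thick_2 in the frame of clip_2 between -0.004 and 0.004 m and z of thick_2 in the frame of clip_2 between -0.003 and 0.003 m and x of thick_2_go in the frame of clip_2 above 0.05 m and linear speed of thick_2 below 0.03 m/s)) and ((x of thin_1 in the frame of clip_3 between -0.009 and 0.009 m and y of thin_1 in the frame of clip_3 between -0.004 and 0.004 m and z of thin_1 in the frame of clip_3 between -0.003 and 0.003 m and x of thin_1_go in the frame of clip_3 above 0.05 m and linear speed of thin_1 below 0.03 m/s) or (x of thin_1 in the frame of clip_4 between -0.009 and 0.009 m and y of thin_1 in the frame of clip_4 between -0.004 and 0.004 m and z of thin_1 in the frame of clip_4 between -0.003 and 0.003 m and x of thin_1_go in the frame of clip_4 above 0.05 m and linear speed of thin_1 below 0.03 m/s) or (x of thin_1 in the frame of clip_5 between -0.009 and 0.009 m and y of thin_1 in the frame of clip_5 between -0.004 and 0.004 m and z of thin_1 in the frame of clip_5 between -0.003 and 0.003 m and x of thin_1_go in the frame of clip_5 above 0.05 m and linear speed of thin_1 below 0.03 m/s)) and ((x of thin_2 in the frame of clip_3 between -0.009 and 0.009 m and y of thin_2 in the frame of clip_3 between -0.004 and 0.004 m and z of thin_2 in the frame of clip_3 between -0.003 and 0.003 m and x of thin_2_go in the frame of clip_3 above 0.05 m and linear speed of thin_2 below 0.03 m/s) or (x of thin_2 in the frame of clip_4 between -0.009 and 0.009 m and y of thin_2 in the frame of clip_4 between -0.004 and 0.004 m and z of thin_2 in the frame of clip_4 between -0.003 and 0.003 m and x of thin_2_go in the frame of clip_4 above 0.05 m and linear speed of thin_2 below 0.03 m/s) or (x of thin_2 in the frame of clip_5 between -0.009 and 0.009 m and y of thin_2 in the frame of clip_5 between -0.004 and 0.004 m and z of thin_2 in the frame of clip_5 between -0.003 and 0.003 m and x of thin_2_go in the frame of clip_5 above 0.05 m and linear speed of thin_2 below 0.03 m/s)) and ((x of thin_3 in the frame of clip_3 between -0.009 and 0.009 m and y of thin_3 in the frame of clip_3 between -0.004 and 0.004 m and z of thin_3 in the frame of clip_3 between -0.003 and 0.003 m and x of thin_3_go in the frame of clip_3 above 0.05 m and linear speed of thin_3 below 0.03 m/s) or (x of thin_3 in the frame of clip_4 between -0.009 and 0.009 m and y of thin_3 in the frame of clip_4 between -0.004 and 0.004 m and z of thin_3 in the frame of clip_4 between -0.003 and 0.003 m and x of thin_3_go in the frame of clip_4 above 0.05 m and linear speed of thin_3 below 0.03 m/s) or (x of thin_3 in the frame of clip_5 between -0.009 and 0.009 m and y of thin_3 in the frame of clip_5 between -0.004 and 0.004 m and z of thin_3 in the frame of clip_5 between -0.003 and 0.003 m and x of thin_3_go in the frame of clip_5 above 0.05 m and linear speed of thin_3 below 0.03 m/s)) and x of flanged_1 in the frame of bin between -0.071 and 0.071 m and y of flanged_1 in the frame of bin between -0.056 and 0.056 m and z of each of flanged_1, flanged_2 in the frame of bin below 0.055 m and linear speed of each of flanged_1, flanged_2, plain_1, plain_2 below 0.03 m/s and x of flanged_2 in the frame of bin between -0.071 and 0.071 m and y of flanged_2 in the frame of bin between -0.056 and 0.056 m and horizontal distance between each of plain_1, plain_2 and dish below 0.06 m and z of each of plain_1, plain_2 in the frame of dish below 0.04 m); the robot touches nothing.
It fails at once if the caliper is pushed more than 6 cm from where it lay (distance of caliper from where it was at the start of the episode above 0.06 m).
Of thick_1, thick_2, thin_1, thin_2, thin_3 only 4 to 5 are there at a start; the rules pass over those that are not, and their reading is None.
Of flanged_1, flanged_2, plain_1, plain_2 only 3 to 4 are there at a start; the rules pass over those that are not, and their reading is None.
At some moment in a run one of thick_1, thick_2, thin_1, thin_2, thin_3, flanged_1, flanged_2, plain_1, plain_2 may be knocked a few centimetres aside while the robot is not near it.
Once in a run the grip may slacken for a moment while it holds something.
It also fails if it takes over 210 s, if anything falls off the work surface, if the arm or the gripper's body presses on something with over 40 N, if the wrist force passes 120 N, or if a joint passes its speed limit or range.

ROBOT

A 6-joint arm with a two-finger parallel gripper is mounted at the origin on a cart in front of the work surface, level with it; the furniture and walls round the work are solid. World frame = base frame: x ahead of the robot, y to its left, z up, the work surface at z = 0. Lengths are in m, angles in rad, forces in N, time in s.
With the tool pointing down it reaches from about 0.375 to 0.975 m from the base axis. Payload 3.8 kg.
Tool frame: the origin (TCP) lies between the finger pads; the fingertips stand 19 mm ahead of it and the grasp point (between the pads) is the TCP; z points along the fingers, y is the line along which they close (so a half turn about z gives the same grasp; the last joint's range is limited). The gripper opens to 88 mm and grips with 3 to 60 N. Pads are 18 mm wide; open, the fingers measure 123 mm over their backs; the gripper's body (75 mm by 187 mm) begins 45 mm behind the grasp point.
Start: joints at [1.091, 0.264, 1.604, -0, 1.274, -0.037], TCP at [0.289, 0.61, 0.258] pointing down, gripper open.
Joint ranges: [-2.63, 2.63], [-0.94, 2.18], [0.31, 2.57], [-1.31, 4.45], [0, 2.66], [-2.55, 2.55]. Speed limits (rad/s): [2.57, 2.57, 3.14, 3.14, 3.14, 3.14].

INTERFACE

Orientations are given as a rotation vector (axis times angle).
In Python, from cell import manip, vision, job, nets gives the robot as it stands. Calls block until the motion is done:
- manip.move_pose(position, orientation): joint-space move of the TCP to a pose.
- manip.move_linear(position, rate=0.15, rot=None): straight line of the TCP; rot=None keeps the orientation; rate is the mean speed in m/s.
- manip.set_joints(angles): joint-space move.
- manip.set_gripper(opening, force=None): finger opening in m; force is the grip in N (None keeps the last); returns when the fingers have stopped.
- manip.dwell(seconds).
- manip.inverse_kinematics(position, orientation): joint angles nearest the present ones, or None.
- manip.state(): the state.
- vision.capture(name): name is "scene" or "top" or "wrist"; returns a dict with "image" (480x640x3 uint8, blue, green, red), "z_map" (480x640 float32, m along the optical axis (not along the pixel's ray), 0 where there is no reading), "intrinsics" (3x3 intrinsics, pixels), "position" and "orientation" of the camera in the world; the wrist camera has in their place "T_tool_cam" (4x4, takes a point from camera to tool coordinates, whose origin is the TCP and whose axes are the flange's). Camera axes: x right, y down, z forward; pixel columns grow to the right and rows downward; lengths in m; the calibration is good to about 2 mm. A picture is of the moment at which its call begins: read the wrist's pose just before it.
A pose or a line that the arm cannot do raises manip.IKError and nothing moves.
- job.close_job(): hands the job in; it is judged then, once.
Trained networks look in a picture, given as the dict that the camera call returned (one of the last four; its "shot" number tells which), for a name from the list of things; names that differ only in an ending like _2 or _b are one class to them, and where a whole thing is asked for, a point or a joint stands for the part that bears it (a point fixed in the world has none). Each returns a list of dicts, best first, with "p" (0 to 1); they miss things now and then, are a little off and sometimes report something else, mostly with a low value. They report only what shows in the picture. A call takes as long as a camera call.
- nets.search_frame(picture, thing): "point" ([x, y, z] in m, in the coordinates of the camera as it stood for that picture, good to about 4 mm: the middle of the surface that is visible of it).
- nets.place_of(picture, thing): "point" ([x, y, z] in m, in the coordinates of the camera as it stood for that picture, good to about 4 mm: a listed point, or the origin of a listed thing).
The state is a dict: "clock": time; "joint_pos": joint angles; "joint_velocities": joint speeds; "tau": joint torques, N m; "tool_pos": TCP position; "tcp_rot": TCP orientation; "contact_force": force on the tool from outside, world axes, zero at the start; "moment": the same for the moment, N m; "gripper_width": finger opening in m; "grasp_force": force on a finger pad.
Only numpy, scipy, OpenCV 4.12 (cv2) and the standard library are available. Lean on these libraries where they do the work, as an engineer would, in place of code of your own. Each camera call takes 0.05 s, during which the arm holds its last target. There are 200 camera calls.

## Working session

There is one attempt and no reset: what is moved stays moved. The work goes in short steps, each a Python script; the robot and the scene stay as the last script left them, time stands still between calls to the robot, and variables do not carry over. Pictures are saved under pics/ and viewed, at most 14 in all, crops included, and the job is handed in when it is done.

```bash
ls -la; mkdir -p pics
cat > h.py <<'E'
import numpy as np, cv2
from scipy.spatial.transform import Rotation as R
from cell import manip, vision, job, nets
def Tcam(c, st=None):
    T=np.eye(4)
    if 'T_tool_cam' in c:
        st=st or manip.state()
        T[:3,:3]=R.from_rotvec(st['tcp_rot']).as_matrix(); T[:3,3]=st['tool_pos']
        return T@c['T_tool_cam']
    o=np.array(c['orientation'])
    T[:3,:3]=o if o.shape==(3,3) else R.from_rotvec(o).as_matrix()
    T[:3,3]=c['position']; return T
def cap(name):
    st=manip.state(); c=vision.capture(name); c['T']=Tcam(c,st); return c
def w(c,p): return (c['T']@np.r_[p,1])[:3]
def cloud(c):
    z=c['z_map']; K=np.array(c['intrinsics']); v,u=np.mgrid[:480,:640]
    P=np.stack([(u-K[0,2])*z/K[0,0],(v-K[1,2])*z/K[1,1],z],-1)
    Q=P@c['T'][:3,:3].T+c['T'][:3,3]; Q[z==0]=np.nan; return Q
def pix(c,p):
    q=np.linalg.inv(c['T'])@np.r_[p,1]; k=np.array(c['intrinsics'])@q[:3]; return k[:2]/k[2]
E
python3 - <<'E'
from h import *
s=manip.state(); print({k:np.round(v,3) for k,v in s.items()})
for n in ('scene','top'):
    c=cap(n); print(n,c['intrinsics'],c['position'],c['orientation'],c['shot']); cv2.imwrite(f'pics/{n}0.png',c['image'])
    for t in ['rack','clip_1','clip_3','thick_1','thick_1_go','thin_1','thin_1_go','flanged_1','plain_1','bin','dish','caliper']:
        for d in nets.place_of(c,t): print(t,round(d['p'],2),np.round(w(c,d['point']),3),np.round(pix(c,w(c,d['point']))))
print(manip.state()['clock'])
E
```

```text
total 16
drwxr-xr-x  3 agent agent 4096 Nov 27 17:38 .
drwxr-xr-x 23 root  root  4096 Nov 27 17:38 ..
-rw-r--r--  1 agent agent   66 Jan  1  1970 cell.py
drwxr-xr-x  2 agent agent 4096 Nov 27 17:38 pics
{'clock': np.float64(0.0), 'joint_pos': array([ 1.091,  0.265,  1.605, -0.   ,  1.274, -0.037]), 'joint_velocities': array([-0.   , -0.   , -0.   ,  0.001,  0.   ,  0.   ]), 'tau': array([-1.0000e-03, -5.0212e+01, -3.5687e+01,  7.3000e-02,  2.9000e-02,
       -0.0000e+00]), 'tool_pos': array([0.289, 0.609, 0.256]), 'tcp_rot': array([-6.900e-01, -3.064e+00,  3.000e-03]), 'contact_force': array([-0.384,  0.996, -0.063]), 'moment': array([-0.057,  0.033, -0.027]), 'grasp_force': np.float64(0.0), 'gripper_width': np.float64(0.088)}
scene [[601.29913219   0.         318.22837267]
 [  0.         601.29913219 241.58180378]
 [  0.           0.           1.        ]] [-0.3765231  -0.66916506  0.75204196] [-1.8988952   1.00296278 -0.57277624] 1
rack 0.97 [ 0.523  0.298 -0.   ] [204. 245.]
rack 0.55 [0.543 0.263 0.06 ] [218. 224.]
clip_1 0.94 [0.543 0.259 0.056] [219. 226.]
clip_1 0.86 [0.567 0.
[... 2199 characters left out ...]
 [ 0.45  -0.127  0.014] [370. 289.]
thick_1_go 0.73 [0.691 0.107 0.015] [288. 204.]
thin_1 0.75 [0.466 0.088 0.009] [294. 283.]
thin_1 0.61 [ 0.547 -0.241  0.01 ] [410. 255.]
thin_1 0.57 [ 0.632 -0.122  0.008] [368. 226.]
thin_1_go 0.62 [ 0.548 -0.241  0.01 ] [410. 255.]
thin_1_go 0.44 [ 0.483 -0.251  0.011] [414. 278.]
thin_1_go 0.33 [ 0.784 -0.019  0.001] [332. 173.]
flanged_1 0.54 [ 0.642 -0.028  0.001] [335. 222.]
flanged_1 0.46 [ 0.43  -0.21   0.003] [399. 296.]
plain_1 0.41 [ 0.474 -0.028 -0.001] [335. 281.]
bin 0.75 [ 0.577 -0.408 -0.001] [468. 245.]
bin 0.33 [ 0.641 -0.028  0.002] [335. 222.]
bin 0.33 [ 0.785 -0.022 -0.   ] [333. 173.]
dish 0.91 [ 0.394 -0.362  0.   ] [453. 310.]
1.3
```

Run:
```python
import cv2
i=cv2.imread('pics/top0.png')[150:350,160:520]; cv2.imwrite('pics/topc.png',cv2.resize(i,(800,444),interpolation=cv2.INTER_CUBIC))
```

```text
(no output)
```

View pics/topc.png

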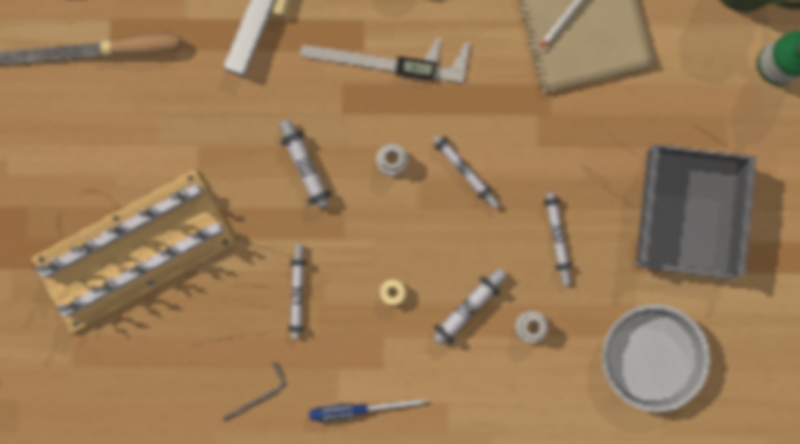

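View pics/scene0.png

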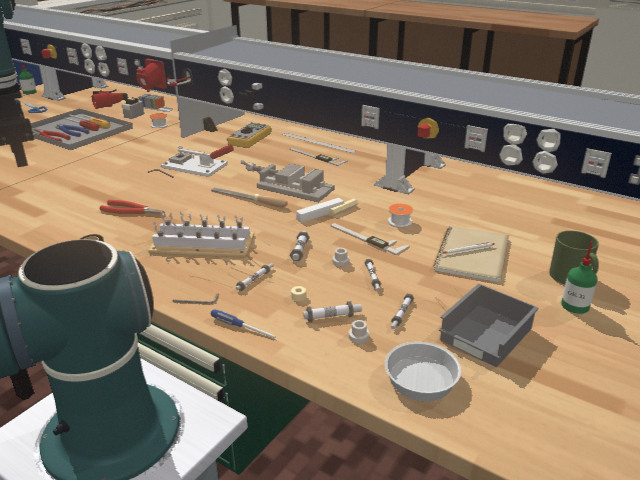

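```bash
cat >> h.py <<'E'
def down(phi): return np.pi*np.array([np.cos(phi/2),np.sin(phi/2),0])
def pca(Q,lo,hi,zmin=.004,zmax=.2):
    m=(Q[...,0]>lo[0])&(Q[...,0]<hi[0])&(Q[...,1]>lo[1])&(Q[...,1]<hi[1])&(Q[...,2]>zmin)&(Q[...,2]<zmax)
    return Q[m]
E
python3 - <<'E'
from h import *
c=vision.capture('wrist'); print(c['intrinsics'],c['T_tool_cam'])
views=[((0.50,0.28,0.33),np.deg2rad(30+90)),((0.56,0.02,0.36),np.deg2rad(90)),((0.50,-0.2,0.36),np.deg2rad(90))]
for i,(p,phi) in enumerate(views):
    for f in (phi,phi-np.pi):
        q=manip.inverse_kinematics(p,down(f)); print(q is not None)
        if q is not None: break
    manip.move_pose(p,down(f)); c=cap('wrist'); cv2.imwrite(f'pics/w{i}.png',c['image'])
    np.savez(f'w{i}.npz',T=c['T'],z_map=c['z_map'],K=c['intrinsics'],image=c['image'])
    print(c['T'][:3,3], manip.state()['clock'],manip.state()['joint_pos'].round(2))
    for t in ['clip_1','thick_1','thick_1_go','thin_1','thin_1_go','flanged_1','plain_1']:
        for d in nets.place_of(c,t):
            if d['p']>.4: print(t,round(d['p'],2),np.round(w(c,d['point']),3),np.round(pix(c,w(c,d['point']))))
im=np.hstack([cv2.imread(f'pics/w{i}.png') for i in range(3)]); cv2.imwrite('pics/wall.png',cv2.resize(im,(800,200),interpolation=cv2.INTER_AREA))
E
```

```text
[[403.05841563   0.         326.66641984]
 [  0.         403.05841563 242.95296147]
 [  0.           0.           1.        ]] [[ 7.51707528e-04 -9.66692945e-01 -2.55937856e-01  6.63179174e-02]
 [ 9.99999393e-01  5.20465769e-04  9.71237664e-04  9.30697283e-04]
 [-8.05681704e-04 -2.55938430e-01  9.66692749e-01 -1.28110355e-01]
 [ 0.00000000e+00  0.00000000e+00  0.00000000e+00  1.00000000e+00]]
True
[0.46645042 0.33854314 0.45780605] 2.875 [ 0.47  0.03  1.73  0.    1.37 -0.06]
clip_1 0.87 [0.482 0.383 0.061] [365. 103.]
clip_1 0.81 [0.501 0.343 0.056] [359. 151.]
clip_1 0.76 [0.546 0.265 0.061] [358. 242.]
clip_1 0.68 [0.565 0.226 0.059] [354. 281.]
clip_1 0.59 [0.523 0.298 0.058] [355. 203.]
thick_1 0.71 [ 0.45  -0.125  0.017] [138. 448.]
thick_1 0.6 [0.632 0.082 0.016] [338. 389.]
thick_1_go 0.81 [0.689 0.109 0.021] [388. 394.]
thin_1 0.76 [0.466 0.092 0.014] [223. 320.]
plain_1 0.6 [ 0.469 -0.028  0.004] [186. 392.]
True
[0.55932155 0.0872257  0.48797864] 4.3167 [-0.01 -0.    1.72  0.    1.43 -0.01]
thick_1 0.84 [ 0.452 -0.121  0.02 ] [240. 308.]
thick_1 0.67 [0.632 0.083 0.015] [39
[... 166 characters left out ...]
0.546 -0.241  0.009] [316. 387.]
thin_1 0.65 [ 0.632 -0.12   0.016] [384. 307.]
thin_1_go 0.63 [ 0.476 -0.251  0.006] [265. 392.]
flanged_1 0.67 [ 0.641 -0.026  0.003] [392. 232.]
plain_1 0.69 [ 0.471 -0.026  0.004] [255. 232.]
True
[ 0.49968207 -0.13294768  0.48819328] 5.625 [-0.43 -0.04  1.76  0.    1.43 -0.43]
thick_1 0.59 [ 0.451 -0.121  0.017] [283. 126.]
thin_1 0.8 [ 0.548 -0.241  0.012] [366. 229.]
thin_1 0.75 [ 0.432 -0.207  0.   ] [271. 200.]
thin_1 0.74 [ 0.632 -0.119  0.014] [444. 124.]
thin_1_go 0.85 [ 0.476 -0.25   0.006] [306. 236.]
flanged_1 0.81 [ 0.642 -0.024  0.005] [456.  35.]
flanged_1 0.63 [ 0.432 -0.205  0.003] [270. 199.]
plain_1 0.97 [ 0.47  -0.029  0.006] [298.  38.]
```

View pics/wall.png

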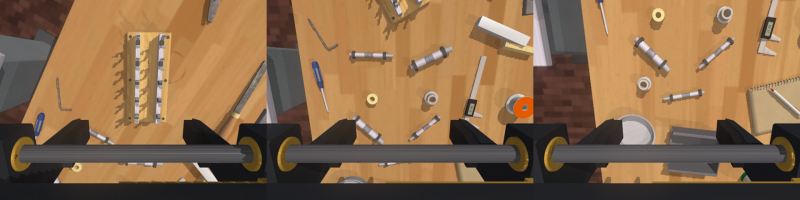

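Run:
```python
from h import *
C=[]
for i in range(3):
    d=np.load(f'w{i}.npz'); C.append(dict(T=d['T'],z_map=d['z_map'],intrinsics=d['K'],Q=None)); C[-1]['Q']=cloud(C[-1])
G={'A thick':(.632,.083),'B thick':(.450,-.124),'a thin':(.467,.091),'b thin':(.547,-.241),'c thin':(.632,-.121)}
for n,o in G.items():
  for i in (1,2,0):
    Q=C[i]['Q'].copy(); Q=Q[:365]; m=(np.hypot(Q[...,0]-o[0],Q[...,1]-o[1])<.09)
    zt=np.nanmedian(Q[m][:,2]); mm=(m&(Q[...,2]>zt+.0045)&(Q[...,2]<zt+.05)).astype(np.uint8)
    k,L=cv2.connectedComponents(mm,connectivity=8)
    if k<2: continue
    best=min(range(1,k),key=lambda j:np.min(np.hypot(*(Q[L==j][:,:2]-o).T))-.001*min((L==j).sum(),20))
    P=Q[L==best]
    if len(P)<60: continue
    rc=cv2.minAreaRect((P[:,:2]*1e4).astype(np.float32))
    mu=P[:,:2].mean(0); U=np.linalg.svd(P[:,:2]-mu)[2][0]
    t=(P[:,:2]-mu)@U; s=(P[:,:2]-mu)@np.array([-U[1],U[0]])
    lo,hi=t.min(),t.max()
    # width profile
    b=np.linspace(lo,hi,25); prof=[int(1000*np.ptp(s[(t>=b[j])&(t<=b[j+1])])) if ((t>=b[j])&(t<=b[j+1])).any() else 0 for j in range(24)]
    print(n,i,'zt',round(zt,4),'n',len(P),'mid',(mu+U*(lo+hi)/2).round(4),'ang',np.degrees(np.arctan2(U[1],U[0])).round(1),'len',round(hi-lo,3),'ztop',P[:,2].max().round(3),np.percentile(P[:,2],80).round(3),prof)
# bushes
for n,o in {'f1':(.642,-.025),'f2':(.431,-.208),'p':(.471,-.028)}.items():
  for i in (1,2):
    Q=C[i]['Q'][:365]; m=(np.hypot(Q[...,0]-o[0],Q[...,1]-o[1])<.035); zt=np.nanpercentile(Q[m][:,2],30)
    P=Q[m&(Q[...,2]>zt+.01)]
    if len(P)<20: continue
    top=P[P[:,2]>P[:,2].max()-.006]; print(n,i,len(P),'top',cv2.minEnclosingCircle((top[:,:2]*1e3).astype(np.float32)),P[:,2].max(),np.median(top[:,2]),zt)
Q=C[0]['Q'][:365]; P=pca(Q,(.4,.15),(.65,.45),.03,.1); zs=P[:,2]; print('rack z pct',np.percentile(zs,[5,25,50,75,95,99]))
bm=pca(Q,(.4,.15),(.65,.45),.006,.1); r=cv2.minAreaRect((bm[:,:2]*1e3).astype(np.float32)); print('board rect',r)
r=cv2.minAreaRect((P[:,:2]*1e3).astype(np.float32)); print('rails rect',r)
```

```text
A thick 1 zt 0.0028 n 2038 mid [0.6355 0.0865] ang -154.9 len 0.12 ztop 0.032 0.025 [15, 15, 15, 17, 32, 31, 19, 19, 19, 19, 19, 19, 19, 20, 19, 19, 19, 19, 19, 19, 30, 31, 30, 15]
B thick 1 zt 0.0006 n 1513 mid [ 0.4572 -0.1243] ang -44.5 len 0.12 ztop 0.031 0.025 [14, 16, 14, 22, 18, 17, 19, 18, 19, 18, 19, 18, 19, 18, 18, 18, 18, 18, 32, 28, 15, 16, 14, 14]
B thick 2 zt 0.0234 n 107 mid [ 0.4806 -0.1518] ang -133.1 len 0.018 ztop 0.031 0.03 [3, 6, 6, 3, 7, 6, 6, 6, 4, 6, 6, 6, 6, 6, 6, 6, 4, 6, 4, 4, 6, 7, 4, 5]
a thin 1 zt 0.0017 n 1224 mid [0.473  0.0928] ang -1.5 len 0.12 ztop 0.021 0.017 [7, 19, 19, 19, 11, 11, 11, 11, 12, 12, 12, 11, 11, 11, 11, 11, 11, 10, 19, 19, 16, 8, 7, 7]
a thin 0 zt 0.0006 n 670 mid [0.4905 0.0948] ang -1.8 len 0.084 ztop 0.021 0.016 [1, 5, 11, 10, 10, 10, 10, 11, 9, 9, 11, 11, 10, 10, 11, 11, 18, 15, 14, 8, 8, 9, 7, 5]
c thin 1 zt 0.0007 n 920 mid [ 0.6258 -0.1209] ang -138.6 len 0.12 ztop 0.021 0.016 [8, 19, 19, 14, 10, 10, 11, 11, 10, 11, 10, 11, 12, 11, 10, 11, 11, 10, 21, 18, 8, 7, 8, 8]
c thin 2 zt 0.0009 n 1237 mid [ 0.6263 -0.1219] ang -138.7 l
[... 350 characters left out ...]
 0.03300011458645741 0.0007299417655162288
f2 2 4919 top ((447.2119140625, -188.52305603027344), 9.076944351196289) 0.391331291988451 0.38720072979302467 0.01515784684874365
p 1 514 top ((471.63433837890625, -28.448673248291016), 16.181842803955078) 0.022070963942017796 0.01975068225496468 0.0002040443877415976
p 2 710 top ((471.5260009765625, -29.019977569580078), 16.098899841308594) 0.022455453142506798 0.01986801503428548 0.0003209647944492633
rack z pct [0.03547208 0.03679199 0.03839733 0.06152327 0.07071033 0.07402122]
board rect ((522.8082275390625, 303.03961181640625), (112.03137969970703, 240.1486053466797), 29.300167083740234)
rails rect ((522.4901733398438, 302.9116516113281), (67.99519348144531, 224.45469665527344), 29.22896385192871)
  return np.nanmean(a, axis, out=out, keepdims=keepdims)
```

```bash
cat >> h.py <<'E'
RC=np.array([.5227,.303]); RA=np.deg2rad(29.27)
SY={1:.092,2:.044,3:-.002,4:-.046,5:-.090}
def station(k): return RC+SY[k]*np.array([-np.sin(RA),np.cos(RA)])
def wrapa(a): return (a+np.pi)%(2*np.pi)-np.pi
def component(c,o,r=.1,rows=480,zmin=.0045):
    Q=cloud(c)[:rows]; m=(np.hypot(Q[...,0]-o[0],Q[...,1]-o[1])<r)&(Q[...,2]<.05)
    zt=np.nanpercentile(Q[m][:,2],30); k,L,S,_=cv2.connectedComponentsWithStats((m&(Q[...,2]>zt+zmin)).astype(np.uint8),connectivity=8)
    B=[Q[L==j] for j in range(1,k) if S[j,4]>60]
    return min(B,key=lambda P:np.linalg.norm(np.median(P[:,:2],0)-o)),zt
def fit(c,o):
    "gauge: origin xy, GO angle, quality"
    P,zt=component(c,o); X=P[:,:2]
    for _ in range(2):
        mu=X.mean(0); U=np.linalg.svd(X-mu,full_matrices=False)[2][0]; N=np.array([-U[1],U[0]])
        t=(X-mu)@U; s=(X-mu)@N; X=X[np.abs(s-np.median(s))<.02]
    t=(X-mu)@U; s=(X-mu)@N; lo,hi=t.min(),t.max(); mid=(lo+hi)/2
    hw=np.median(np.abs(s[np.abs(t-mid)<.025]))*2
    wide=t[np.abs(s-np.median(s[np.abs(t-mid)<.025]))>hw*1.25]
    nm=(wide.min()+wide.max())/2 if len(wide) else mid
    d=nm-mid; g=U if d<0 else -U
    sc=np.median(s[np.abs(t-mid)<.025])
    o2=mu+U*mid+N*sc-.006*g
    return o2,np.arctan2(g[1],g[0]),dict(len=round(hi-lo,4),d=round(abs(d),4),hw=round(hw,4),top=round(np.percentile(P[:,2],97),4),zt=round(zt,4))
def circ(c,o,rmax):
    P,zt=component(c,o,.05); top=P[P[:,2]>np.percentile(P[:,2],95)-.005]
    (x,y),r=cv2.minEnclosingCircle((top[:,:2]*1e3).astype(np.float32)); return np.array([x,y])/1e3,r,np.percentile(P[:,2],95),zt
E
python3 - <<'E'
from h import *
for i in (1,2):
    d=np.load(f'w{i}.npz'); c=dict(T=d['T'],z_map=d['z_map'],intrinsics=d['K'])
    for n,o in {'A thick':(.632,.083),'B thick':(.450,-.124),'a thin':(.467,.091),'b thin':(.547,-.241),'c thin':(.632,-.121)}.items():
        try: r=fit(c,np.array(o)); print(n,i,r[0].round(4),np.degrees(r[1]).round(1),r[2])
        except Exception as e: print(n,i,e)
    try: print(circ(c,np.array((.431,-.208)),0))
    except Exception as e: print(e)
manip.move_pose((0.5227,0.303,0.30),down(RA-np.pi/2))
print(manip.state()['joint_pos'].round(2))
c=cap('wrist'); cv2.imwrite('pics/w3.png',c['image']); Q=cloud(c)
for zl in (.006,.03):
    bm=pca(Q,(.4,.15),(.65,.45),zl,.1); print(cv2.minAreaRect((bm[:,:2]*1e3).astype(np.float32)),len(bm))
for d in nets.place_of(c,'clip_1'): print(round(d['p'],2),w(c,d['point']).round(3))
print([station(k).round(3) for k in range(1,6)])
for n in('top','scene'):
    c=cap(n); bm=pca(cloud(c),(.4,.15),(.65,.45),.006,.1); print(n,cv2.minAreaRect((bm[:,:2]*1e3).astype(np.float32)))
c=cap('top'); b=pca(cloud(c),(.47,-.5),(.68,-.32),.02,.07); print('bin',cv2.minAreaRect((b[:,:2]*1e3).astype(np.float32)))
E
```

```text
A thick 1 [0.6299 0.0841] 25.1 {'len': np.float64(0.1202), 'd': np.float64(0.0064), 'hw': np.float64(0.0097), 'top': np.float64(0.0295), 'zt': np.float64(0.0003)}
B thick 1 [ 0.4532 -0.1198] -44.5 {'len': np.float64(0.1198), 'd': np.float64(0.0004), 'hw': np.float64(0.0089), 'top': np.float64(0.029), 'zt': np.float64(0.0001)}
a thin 1 [0.467  0.0932] -1.5 {'len': np.float64(0.1197), 'd': np.float64(0.006), 'hw': np.float64(0.0059), 'top': np.float64(0.0196), 'zt': np.float64(0.0001)}
b thin 1 [ 0.5146 -0.2442] 6.2 {'len': np.float64(0.0776), 'd': np.float64(0.0182), 'hw': np.float64(0.0041), 'top': np.float64(0.0193), 'zt': np.float64(0.0)}
c thin 1 [ 0.6299 -0.1164] -138.6 {'len': np.float64(0.1204), 'd': np.float64(0.0083), 'hw': np.float64(0.0054), 'top': np.float64(0.0197), 'zt': np.float64(0.0002)}
min() iterable argument is empty
A thick 2 [ 0.6429 -0.0133] -173.8 {'len': np.float64(0.0245), 'd': np.float64(0.0058), 'hw': np.float64(0.0045), 'top': np.float64(0.0341), 'zt': np.float64(0.0003)}
B thick 2 [ 0.4504 -0.1224] -43.5 {'len': np.float64(0.1197), 'd': np.float64(0.0061), 'hw': np.float64(0.0097), 'top': np.float64(0.0294), 'zt': np.float64(0.0002)}
a thin 2 min() iterable argument is empty
b thin 2 [ 0.5471 -0.2378] -169.9 {'len': np.float64(0.1196), 'd': np.float64(0.0061), 'hw': np.float64(0.006), 'top': np.float64(0.0194), 'zt': np.float64(0.0002)}
c thin 2 [ 0.6308 -0.1178] -138.7 {'len': np.float64(0.1199), 'd': np.float64(0.0062), 'hw': np.float64(0.0059), 'top': np.float64(0.0197), 'zt': np.float64(0.0003)}
(array([ 0.42856519, -0.20551959]), 14.629417419433594, np.float64(0.03377369170441772), np.float64(0.00015401067679041147))Traceback (most recent call last):
  File "<stdin>", line 9, in <module>
host.IKError: the arm cannot take that pose within its joint ranges
```

Run:
```python
from h import *
for f in (0,np.pi):
    manip.move_pose((0.5227,0.303,0.30),down(wrapa(RA+f)))
    c=cap('wrist'); Q=cloud(c)
    for zl in (.006,.03):
        bm=pca(Q,(.4,.15),(.65,.45),zl,.1); r=cv2.minAreaRect((bm[:,:2]*1e3).astype(np.float32)); print(np.round(r[0],1),np.round(r[1],1),r[2],len(bm))
    for d in nets.place_of(c,'clip_1'): print(round(d['p'],2),w(c,d['point']).round(3))
print([station(k).round(3) for k in range(1,6)])
for n in('top','scene'):
    c=cap(n); bm=pca(cloud(c),(.4,.15),(.65,.45),.006,.1); print(n,cv2.minAreaRect((bm[:,:2]*1e3).astype(np.float32)))
    b=pca(cloud(c),(.47,-.5),(.68,-.32),.02,.07); print('bin',cv2.minAreaRect((b[:,:2]*1e3).astype(np.float32)))
print(manip.state()['clock'])
```

```text
[523.1 302.9] [111.  240.5] 29.28091812133789 24283
[523.  302.8] [ 68.7 225.4] 29.233993530273438 6716
0.92 [0.499 0.342 0.057]
0.92 [0.549 0.265 0.057]
0.89 [0.528 0.298 0.058]
0.81 [0.476 0.385 0.06 ]
0.57 [0.565 0.222 0.056]
[522.7 302.2] [112.1 240.6] 29.29810905456543 24542
[522.2 302.1] [ 67.6 225.6] 29.2496280670166 6790
0.94 [0.545 0.263 0.059]
0.9 [0.501 0.342 0.057]
0.83 [0.568 0.225 0.057]
0.77 [0.526 0.299 0.061]
0.76 [0.479 0.383 0.058]
[array([0.478, 0.383]), array([0.501, 0.341]), array([0.524, 0.301]), array([0.545, 0.263]), array([0.567, 0.224])]
top ((523.7477416992188, 299.1864013671875), (294.4557189941406, 245.75828552246094), 89.1180419921875)
bin ((574.7257080078125, -409.5452575683594), (131.79896545410156, 155.65109252929688), 82.9729232788086)
scene ((525.45166015625, 300.425048828125), (250.26858520507812, 285.5961608886719), 3.4274673461914062)
bin ((573.6846313476562, -409.625244140625), (131.8067169189453, 159.99769592285156), 83.71974182128906)
10.7667
```

```bash
cat >> h.py <<'E'
RC=np.array([.5228,.3027])
ZG=.0215
def ok(*poses):
    return all(manip.inverse_kinematics(p,down(f)) is not None for p,f in poses)
def look(o,phi,z=.28):
    manip.move_pose((*o,z),down(phi)); return cap('wrist')
def grab(o,phi,z,open_,force,wd):
    manip.set_gripper(open_,force); manip.move_pose((*o,.12),down(phi)); manip.move_linear((*o,z),.2)
    manip.set_gripper(wd-.008,force); manip.move_linear((*o,.14),.25)
    g=manip.state(); print('grip w',g['gripper_width'].round(4),'f',g['grasp_force'].round(1),'t',g['clock'].round(1)); return g['gripper_width']>wd-.005
def gauge(o,thick,k,dphi=None):
    o=np.array(o); wd=.020 if thick else .012; ax=.014 if thick else .009
    T=station(k); phi0=0.
    # look with the hand in a reachable attitude, then fit
    f0=next(f for f in (np.pi/2+np.arctan2(o[1],o[0]),) )
    c=look(o,f0); o,a,q=fit(c,o); print('gauge at',o.round(4),np.degrees(a).round(1),q)
    if not(.115<q['len']<.125 and .004<q['d']<.009): print('BAD FIT'); return False
    for h in (0,np.pi):
        p,pp=wrapa(a+h),wrapa(RA+h)
        if ok(((*o,.12),p),((*o,ZG),p),((*T,.15),pp),((*T,.06),pp)): break
    else: print('no ik'); return False
    if not grab(o,p,ZG,wd+.035,50,wd): print('LOST'); return False
    zs=.056+ZG-ax
    manip.move_pose((*T,.17),down(pp)); wdt=manip.state()['gripper_width']; print('over rack w',wdt.round(4))
    if wdt<wd-.005: print('LOST'); return False
    F0=manip.state()['contact_force'].copy()
    manip.move_linear((*T,zs+.018),.2)
    for dz in (.012,.008,.004,.002,0,-.001,-.002):
        manip.move_linear((*T,zs+dz),.05); s=manip.state(); F=s['contact_force']-F0
        print('dz',dz,'z',(s['tool_pos'][2]-zs).round(4),'F',F.round(1),'w',s['gripper_width'].round(4))
        if F[2]>45: break
    manip.set_gripper(wd+.014,50); manip.move_linear((*T,.17),.25)
    print('t',manip.state()['clock']); return True
def rackcheck(k,thick):
    "gauge in the rack: offsets along/across and top height of the handle between the rails"
    T=station(k); c=look(T,RA+np.pi,.24); Q=cloud(c).reshape(-1,3); D=Q[:,:2]-T
    x=D@np.array([np.cos(RA),np.sin(RA)]); y=D@np.array([-np.sin(RA),np.cos(RA)])
    m=(abs(y)<.018)&(Q[:,2]>.045)&(Q[:,2]<.11); e=m&(abs(x)<.09); mid=m&(abs(x)<.018)
    if mid.sum()<20: print('no gauge at',k,mid.sum()); return
    zt=lambda q: np.percentile(Q[q,2],90).round(4)
    print('station',k,'x',np.percentile(x[e],[.5,99.5]).round(4),'y',np.median(y[mid]).round(4),np.ptp(y[mid]).round(4),'ztop',zt(mid),'nuts',zt(m&(abs(x+.042)<.004)),zt(m&(abs(x-.042)<.004)))
E
python3 - <<'E'
from h import *
if gauge((.467,.093),False,5): rackcheck(5,False)
c=cap('scene'); cv2.imwrite('pics/s1.png',c['image'])
E
```

```text
gauge at [0.4666 0.094 ] -1.5 {'len': np.float64(0.1194), 'd': np.float64(0.0057), 'hw': np.float64(0.0059), 'top': np.float64(0.0195), 'zt': np.float64(0.0002)}Traceback (most recent call last):
  File "<stdin>", line 2, in <module>
  File "h.py", line 73, in gauge
    if not grab(o,p,ZG,wd+.035,50,wd): print('LOST'); return False
           ~~~~^^^^^^^^^^^^^^^^^^^^^^
  File "h.py", line 61, in grab
    g=manip.state(); print('grip w',g['gripper_width'].round(4),'f',g['grasp_force'].round(1),'t',g['clock'].round(1)); return g['gripper_width']>wd-.005
                                    ^^^^^^^^^^^^^^^^^^^^^^^^
AttributeError: 'float' object has no attribute 'round'
```

```bash
python3 - <<'E'
s=open('h.py').read()
s=s.replace("g['gripper_width'].round(4)","round(g['gripper_width'],4)").replace("g['grasp_force'].round(1)","round(g['grasp_force'],1)").replace("g['clock'].round(1)","round(g['clock'],1)")
s=s.replace("wdt.round(4)","round(wdt,4)").replace("s['gripper_width'].round(4)","round(s['gripper_width'],4)").replace("(s['tool_pos'][2]-zs).round(4)","round(s['tool_pos'][2]-zs,4)")
s=s.replace("    zs=.056+ZG-ax\n","    return insert(pp,thick,k)\ndef insert(pp,thick,k):\n    wd=.020 if thick else .012; ax=.014 if thick else .009; T=station(k)\n    zs=.056+ZG-ax\n")
open('h.py','w').write(s)
E
python3 - <<'E'
from h import *
s=manip.state(); M=R.from_rotvec(s['tcp_rot']).as_matrix(); phi=np.degrees(np.arctan2(M[1,0],M[0,0])); print(phi,s['gripper_width'],s['grasp_force'],s['tool_pos'])
h=0 if abs(phi)<90 else np.pi
if insert(wrapa(RA+h),False,5): rackcheck(5,False)
c=cap('scene'); cv2.imwrite('pics/s1.png',c['image'][180:300,100:300].repeat(4,0).repeat(4,1))
E
```

```text
-1.5065457667620226 0.0107567111606219 49.999735951423645 [0.46598417 0.09388978 0.13926887]
over rack w 0.0101
dz 0.012 z 0.0131 F [ 0.6  0.5 -1.2] w 0.0104
dz 0.008 z 0.0094 F [ 4.  -3.6  3.3] w 0.0102
dz 0.004 z 0.0061 F [ 4.7 -2.6  4.1] w 0.0104
dz 0.002 z 0.0042 F [ 5.2 -1.9  5.2] w 0.0103
dz 0 z 0.0002 F [ 5.4 -2.7 -0.1] w 0.0108
dz -0.001 z 0.0001 F [ 5.  -3.6  3.9] w 0.0101
dz -0.002 z -0.0001 F [ 2.3 -4.2 10.5] w 0.0103
t 20.475
station 5 x [-0.0516  0.0663] y 0.0001 0.0119 ztop 0.0635 nuts 0.0665 0.0664
```

View pics/s1.png

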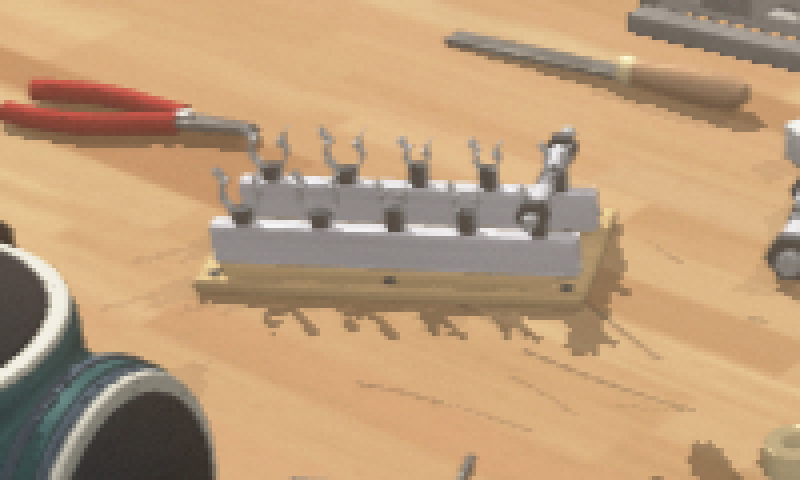

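Run:
```python
from h import *
if gauge((.630,.084),True,1):
    rackcheck(1,True)
    if gauge((.6305,-.1174),False,4): rackcheck(4,False)
```

```text
gauge at [0.6756 0.1136] -154.5 {'len': np.float64(0.1033), 'd': np.float64(0.0023), 'hw': np.float64(0.0097), 'top': np.float64(0.0295), 'zt': np.float64(0.0003)}
BAD FIT
```

Run:
```python
from h import *
c=look((.65,.09),np.pi/2+.15,.33)
for o in ((.675,.105),(.66,.1)):
    r=fit(c,np.array(o)); print(r[0].round(4),np.degrees(r[1]).round(1),r[2])
for d in nets.place_of(c,'thick_1'): print(d['p'],w(c,d['point']).round(3))
cv2.imwrite('pics/k.png',c['image'])
```

```text
[0.6725 0.1119] 25.5 {'len': np.float64(0.1202), 'd': np.float64(0.006), 'hw': np.float64(0.0097), 'top': np.float64(0.0295), 'zt': np.float64(0.0003)}
[0.6725 0.1119] 25.5 {'len': np.float64(0.1202), 'd': np.float64(0.006), 'hw': np.float64(0.0097), 'top': np.float64(0.0295), 'zt': np.float64(0.0002)}
0.67 [0.673 0.11  0.015]
```

View pics/k.png

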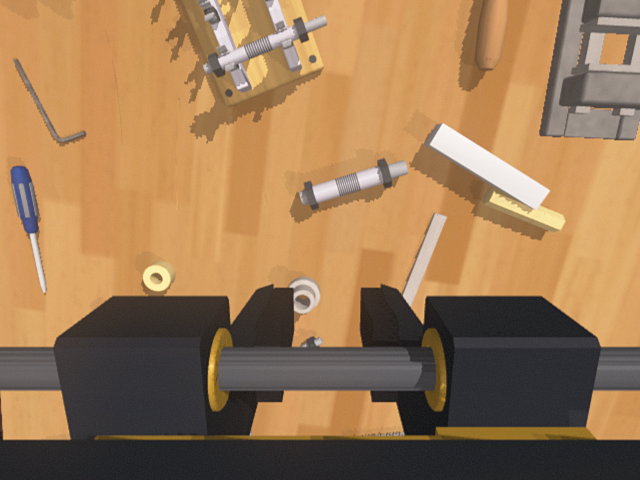

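Run:
```python
from h import *
if gauge((.6725,.1119),True,1):
    rackcheck(1,True)
    if gauge((.6305,-.1174),False,4): rackcheck(4,False)
```

```text
gauge at [0.6721 0.1121] 25.5 {'len': np.float64(0.1199), 'd': np.float64(0.006), 'hw': np.float64(0.0097), 'top': np.float64(0.0295), 'zt': np.float64(0.0003)}
grip w 0.0185 f 50.0 t 29.3
over rack w 0.0188
dz 0.012 z 0.0142 F [ 5.3 -3.   2.8] w 0.0184
dz 0.008 z 0.0115 F [ 4.7 -4.6  7.4] w 0.0189
dz 0.004 z 0.008 F [ 5.7 -3.8  7.9] w 0.0186
dz 0.002 z 0.0059 F [ 6.3 -3.5  7.6] w 0.0189
dz 0 z 0.0021 F [ 7.7 -1.2 -3.4] w 0.0189
dz -0.001 z 0.0002 F [ 5.3 -2.6 -1. ] w 0.0184
dz -0.002 z 0.0001 F [ 3.6 -3.4  4.2] w 0.0189
t 33.925
station 1 x [-0.0519  0.0662] y 0.0001 0.0199 ztop 0.0673 nuts 0.0714 0.0714
gauge at [ 0.6313 -0.1178] -138.7 {'len': np.float64(0.1192), 'd': np.float64(0.0057), 'hw': np.float64(0.0059), 'top': np.float64(0.0196), 'zt': np.float64(0.0002)}
grip w 0.0108 f 50.0 t 43.0
over rack w 0.0106
dz 0.012 z 0.0131 F [ 1.1 -0.3 -0.6] w 0.0107
dz 0.008 z 0.0094 F [ 3.6 -3.8  4.1] w 0.0101
dz 0.004 z 0.0061 F [ 3.9 -3.9  5.2] w 0.0105
dz 0.002 z 0.0042 F [ 5.2 -2.7  5.4] w 0.0104
dz 0 z 0.0002 F [ 4.8 -3.9 -1.6] w 0.0106
dz -0.001 z 0.0 F [ 3.8 -5.   4.8] w 0.0101
dz -0.002 z -0.0001 F [ 1.3 -6.3 10.3] w 0.0104
t 49.6417
station 4 x [-0.0503  0.067 ] y 0.0001 0.0119 ztop 0.0635 nuts 0.0663 0.0664
```

Both home. Next the other two gauges, then the bushes.

```bash
cat >> h.py <<'E'
BC=np.array([.575,-.4095]); BA=np.deg2rad(-6.5); DC=np.array([.3945,-.363])
def bush(o,T,wd,pp0,zp):
    o=np.array(o); f0=np.pi/2+np.arctan2(o[1],o[0])
    c=look(o,f0,.25); o,r,zt,z0=circ(c,o,0); print('bush',o.round(4),round(r,1),round(zt,4))
    if not 12<r<19: print('BAD'); return False
    p=f0; pp=pp0
    if not grab(o,p,.0215,wd+.03,40,wd): print('LOST'); return False
    manip.move_pose((*T,.14),down(pp)); g=manip.state()['gripper_width']; print('over w',round(g,4))
    if g<wd-.005: print('LOST'); return False
    manip.move_linear((*T,zp),.2); manip.set_gripper(wd+.012,40); manip.move_linear((*T,.16),.25)
    print('t',manip.state()['clock']); return True
E
python3 - <<'E'
from h import *
if gauge((.547,-.238),False,3):
    rackcheck(3,False)
    if gauge((.4504,-.1224),True,2): rackcheck(2,True)
E
```

```text
gauge at [ 0.5476 -0.2385] -169.9 {'len': np.float64(0.1194), 'd': np.float64(0.0058), 'hw': np.float64(0.0059), 'top': np.float64(0.0194), 'zt': np.float64(0.0002)}
grip w 0.0103 f 50.0 t 58.5
over rack w 0.0103
dz 0.012 z 0.0131 F [ 0.7  0.1 -0.2] w 0.0104
dz 0.008 z 0.0095 F [ 4.7 -3.2  4. ] w 0.0108
dz 0.004 z 0.0062 F [ 4.4 -2.4  6.9] w 0.0106
dz 0.002 z 0.0041 F [ 4.8 -1.4  5.2] w 0.0106
dz 0 z 0.0001 F [ 5.4 -1.1  0.7] w 0.0102
dz -0.001 z 0.0 F [ 3.8 -2.9  4.9] w 0.0103
dz -0.002 z -0.0001 F [ 1.2 -4.  10.2] w 0.0104
t 64.9417
station 3 x [-0.051   0.0661] y 0.0001 0.012 ztop 0.0634 nuts 0.0665 0.0665
gauge at [ 0.4511 -0.1219] -43.6 {'len': np.float64(0.1198), 'd': np.float64(0.0057), 'hw': np.float64(0.0098), 'top': np.float64(0.0295), 'zt': np.float64(0.0003)}
grip w 0.0184 f 50.0 t 73.6
over rack w 0.0185
dz 0.012 z 0.0143 F [ 4.9 -3.3  3.5] w 0.0188
dz 0.008 z 0.0117 F [ 3.  -4.5  9.7] w 0.0187
dz 0.004 z 0.0077 F [ 3.6 -4.2  9. ] w 0.0186
dz 0.002 z 0.0052 F [ 4.1 -4.9  6.9] w 0.0184
dz 0 z 0.0015 F [ 7.3 -2.8 -3.2] w 0.0186
dz -0.001 z 0.0001 F [ 5.8 -3.6 -0.9] w 0.019
dz -0.002 z 0.0 F [ 3.2 -5.3  4.7] w 0.0189
t 78.65
station 2 x [-0.0504  0.0676] y 0.0002 0.0198 ztop 0.0673 nuts 0.0714 0.0713
```

Run:
```python
from h import *
ux=np.array([np.cos(BA),np.sin(BA)])
a=bush((.4286,-.2055),BC+.032*ux,.040,BA,.028)
b=a and bush((.642,-.027),BC-.032*ux,.040,BA,.028)
if a and b: bush((.4715,-.0287),DC,.032,np.pi/2+np.arctan2(DC[1],DC[0]),.028)
manip.move_pose((.5,0,.35),down(np.pi/2))
for n in('scene','top'):
    c=cap(n); cv2.imwrite(f'pics/{n}f.png',c['image'])
    for t in ['thick_1','thin_1','thick_1_go','thin_1_go','flanged_1','plain_1']:
        print(n,t,[(round(d['p'],2),w(c,d['point']).round(3).tolist()) for d in nets.place_of(c,t) if d['p']>.3])
print(manip.state()['clock'])
```

```text
bush [ 0.4289 -0.2057] 14.6 0.0337
grip w 0.038 f 40.0 t 86.5
over w 0.0383
t 89.3583
bush [ 0.6423 -0.0273] 14.6 0.0338
grip w 0.0378 f 40.0 t 93.8
over w 0.0378
t 97.0333
bush [ 0.4714 -0.0288] 16.1 0.0212
grip w 0.0302 f 40.0 t 101.3
over w 0.0299
t 104.4167
scene thick_1 [(0.68, [0.527, 0.298, 0.063]), (0.65, [0.502, 0.343, 0.054]), (0.64, [0.476, 0.384, 0.061]), (0.39, [0.627, 0.258, 0.056])]
scene thin_1 [(0.68, [0.568, 0.226, 0.062]), (0.5, [0.547, 0.261, 0.059]), (0.45, [0.526, 0.302, 0.062])]
scene thick_1_go [(0.88, [0.537, 0.414, 0.06])]
scene thin_1_go [(0.72, [0.58, 0.338, 0.057])]
scene flanged_1 [(0.89, [0.545, -0.402, 0.005]), (0.72, [0.605, -0.412, 0.008])]
scene plain_1 [(0.73, [0.395, -0.364, 0.0])]
top thick_1 [(0.88, [0.504, 0.34, 0.058]), (0.81, [0.482, 0.383, 0.055])]
top thin_1 [(0.62, [0.549, 0.259, 0.054]), (0.52, [0.568, 0.223, 0.055]), (0.47, [0.527, 0.305, 0.058])]
top thick_1_go [(0.56, [0.538, 0.413, 0.057])]
top thin_1_go [(0.48, [0.584, 0.339, 0.059])]
top flanged_1 [(0.69, [0.542, -0.405, 0.007]), (0.61, [0.606, -0.416, 0.005]), (0.36, [0.396, -0.36, 0.003])]
top plain_1 [(0.68, [0.394, -0.363, 0.008])]
106.675
```

View pics/scenef.png

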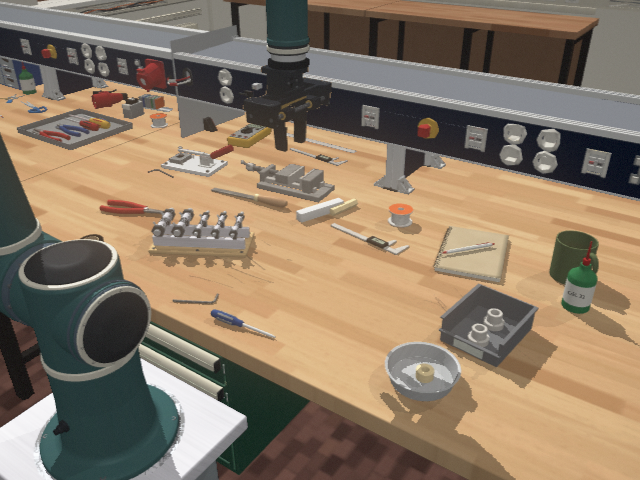

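Run:
```python
from h import *
for k in (5,3,1): rackcheck(k,k<3)
manip.move_pose((.5,0,.35),down(np.pi/2)); manip.dwell(1)
print(job.close_job())
```

```text
station 5 x [-0.0514  0.0661] y 0.0005 0.0119 ztop 0.0635 nuts 0.0664 0.0664
station 3 x [-0.0513  0.0661] y 0.0004 0.0119 ztop 0.0635 nuts 0.0665 0.0664
station 1 x [-0.0515  0.066 ] y 0.0004 0.0199 ztop 0.0674 nuts 0.0716 0.0716
the job is handed in; nothing more can be done
None
```

I handed the job in at about 110 s (limit 210 s): all five gauges measured fully home in their clips with the GO pins on the far side, both flanged bushes are in the bin, the one plain bush is in the dish, and the caliper was left alone; the verdict was not reported back.

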